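# Stand the fallen doughnut stands back up

## Task

Two wooden doughnut stands have fallen over on the kitchen counter. Tip both back upright on their feet by pushing on them with the fingers, without gripping or lifting them, and leave them standing on the counter; do not disturb the jar, the glass bowl or the measuring cup.

Things in the scene. Friction and masses are not known exactly. Their poses are not given: they have to be found in the camera images.
- tall_stand: taller doughnut stand, loose, about 0.3 kg, pale wood: square foot 120 x 120 x 20 mm, post 18 mm in diameter from its middle, 150 mm tall overall. Origin: centre of the foot's underside; z from foot to post end. Starts fallen, origin 63 mm up: foot on its -x edge, +x edge uppermost, leaning 23 deg towards the post, which slopes to the counter roughly towards the robot (within 0.6 rad). Standing: z up
- tall_stand_edge (a point): middle of the taller stand's foot edge that starts uppermost, on the post's side, at (60, 0, 20) mm in its frame; starts 111 mm above the counter. Pushed here from the post's side, level and away from the post, the stand turns about the opposite edge; once the foot leans some 20 deg past vertical it drops upright by itself
- tall_stand_heel (a point): middle of the taller stand's foot edge that starts on the counter and about which it turns, at (-60, 0, 20) mm in its frame
- tall_stand_tip (a point): the end of the taller stand's post, on its axis, 150 mm from the origin along z
- short_stand: shorter doughnut stand, loose, about 0.3 kg, pale wood: square foot 120 x 120 x 20 mm, post 18 mm in diameter from its middle, 125 mm tall overall. Origin: centre of the foot's underside; z from foot to post end. Starts fallen, origin 62 mm up: foot on its -x edge, +x edge uppermost, leaning 27 deg towards the post, which slopes to the counter roughly towards the robot (within 0.6 rad). Standing: z up
- short_stand_edge (a point): middle of the shorter stand's foot edge that starts uppermost, on the post's side, at (60, 0, 20) mm in its frame; starts 106 mm above the counter. Pushed here from the post's side, level and away from the post, the stand turns about the opposite edge; once the foot leans some 20 deg past vertical it drops upright by itself
- short_stand_heel (a point): middle of the shorter stand's foot edge that starts on the counter and about which it turns, at (-60, 0, 20) mm in its frame
- short_stand_tip (a point): the end of the shorter stand's post, on its axis, 125 mm from the origin along z
- jar: bystander: closed glass jar, 60 mm in diameter, 100 mm tall, loose, standing between the stands; origin at the centre of its underside, z up
- glass_bowl: bystander: small open glass bowl, 100 mm in diameter, 45 mm tall, loose, beyond the stands; origin at the centre of its underside, z up
- measuring_cup: bystander: red measuring cup, 62 mm in diameter, 40 mm tall, with a flat handle reaching 119 mm from its centre along its -x, loose, beyond the stands; origin at the centre of the cup's underside, z up
There are look-alikes about, which are no part of the job. Leave any orange look-alike of the tall_stand alone.

How it is judged:
By the outcome, as a careful person would: the job done as asked, in the order asked, and still so for the second after the job is handed in, with the robot touching nothing.
It also fails if it takes over 51 s, if anything falls off the work surface, if the arm or the gripper's body presses on something with over 40 N, if the wrist force passes 120 N, or if a joint passes its speed limit or range.

## Robot

A 6-joint arm with a two-finger parallel gripper is mounted at the origin on the work surface. World frame = base frame: x ahead of the robot, y to its left, z up, the work surface at z = 0. Lengths are in mm, angles in rad, forces in N, time in s.
With the tool pointing down it reaches from about 275 to 1000 mm from the base axis. Payload 8.4 kg.
Tool frame: the origin (TCP) lies on the centre line of the jaws, within the pads' length; the fingertips stand 14 mm ahead of it and the grasp point (between the pads) lies 5 mm behind it; z points along the fingers, y is the line along which they close (so a half turn about z gives the same grasp; the last joint's range is limited). The gripper opens to 85 mm and grips with 20 to 120 N. Pads are 22 mm wide; open, the fingers measure 114 mm over their backs; the gripper's body (76 mm by 85 mm) begins 54 mm behind the grasp point. The pads swing forward as they close: fully open they stand 13 mm farther back than shut.
Start: joints at [1.25, 0.353, 1.633, -0, 1.155, -0.002], TCP at [195.891, 593.511, 245.281] pointing down, gripper open.
Joint ranges: [-2.63, 2.63], [-0.92, 2.1], [0.06, 2.66], [-1.3, 4.44], [0, 2.69], [-3.02, 3.02]. Speed limits (rad/s): [2.22, 2.22, 2.79, 3.14, 3.14, 3.14].

## Interface

Orientations are given as [roll, pitch, yaw] about the fixed x, y, z axes, in that order (R = Rz(yaw) Ry(pitch) Rx(roll)).
In Python, from rig import r gives the robot as it stands.
- The arm moves only by the tool step_arm, never from a script. Its argument "plan" is text: rows parted by semicolons, each of 7 numbers parted by spaces: the turn, a rotation vector about the world's x, y, z in degrees, then the shift along the world's x, y, z in mm, then the closure in counts, from 0 (fully open) to 255 (shut). In form: rx ry rz x y z hand; .... A call has 1 to 8 rows; each row is the pose to reach, as a shift and turn from the pose commanded when the call began; what a row does not reach only later rows make up. A row lasts 1/10 s, in which the tool goes at most 50 mm and 8.59 degrees, less where a joint would pass 70% of its speed; a pose out of reach is approached as far as the arm can. A call with a gripper value outside its range is refused whole. The fingers move at their own pace and stop on an object; "force" is the grip in N (left out, the last holds). Time passes only in rows, so rows that repeat a pose let the fingers close. It gives the time, the measured TCP pose, the force, the opening and the grip force at its end, in the units of the state.
- r.sense(): the state, without advancing time (a new reading comes with each control period).
- r.grab_frame(name): name is "scene" or "top" or "wrist"; returns (picture, depth): 480x640x3 uint8, red, green, blue; 480x640 float32, mm along the optical axis (not along the pixel's ray), 0 where there is no reading.
- r.get_calibration(name): a dict with "K" (3x3 intrinsics, pixels), "k1" (the pictures are not rectified: a ray, as slopes to the right and down, at radius r is drawn at 1 + k1 r^2 times it, then the intrinsics apply), "world_from_camera" (4x4, takes a point from camera to world coordinates). Camera axes: x right, y down, z forward; pixel columns grow to the right and rows downward; lengths in mm; the calibration is good to about 2 mm. A picture is of the moment at which its call begins: read the wrist's pose just before it. get_calibration takes no time and is no camera call; for the wrist camera it gives the pose at the moment of the call.
- r.sign_off(): hands the job in; it is judged then, once.
The state is a dict: "clock": time; "qpos": joint angles; "qvel": joint speeds; "joint_efforts": joint torques, N m; "eef_pos": TCP position; "tcp_rot": TCP orientation; "contact_force": force on the tool from outside, world axes, zero at the start; "wrist_torque": the same for the moment, N m; "opening": opening from 0.0 (shut) to 1.0 (fully open); "grasp_force": force on a finger pad.
Only numpy, scipy, OpenCV 4.12 (cv2) and the standard library are available. Lean on these libraries where they do the work, as an engineer would, in place of code of your own. Each camera call takes 0.05 s, during which the arm holds its last target. There are 200 camera calls.

## Working session

There is one attempt and no reset: what is moved stays moved. The work goes in short steps, Python scripts to look and compute and a tool call to move; the robot and the scene stay as the last step left them, time stands still between calls to the robot, and variables do not carry over. Pictures are saved under pics/ and viewed, at most 10 in all, crops included, and the job is handed in when it is done.

Besides the shell and the picture viewer there is one more tool, called in YAML: its name, and indented under it one key for each argument. step_arm: Moves the arm, as the interface text tells. Its arguments: {"type":"object","properties":{"plan":{"type":"string"},"force":{"type":"number"}},"required":["plan"]}

```bash
mkdir -p pics; ls; cat > h.py <<'E'
import numpy as np, cv2
from rig import r
def pts(d,c):
    K=c["K"];K=np.array(K);T=np.array(c["world_from_camera"])
    v,u=np.mgrid[0:480,0:640]
    n=cv2.undistortPoints(np.stack([u.ravel(),v.ravel()],1).astype(np.float64)[:,None],K,np.array([c["k1"],0,0,0.]))[:,0]
    P=np.c_[n,np.ones(len(n))]*d.reshape(-1,1)
    W=P@T[:3,:3].T+T[:3,3]
    W[d.ravel()==0]=np.nan
    return W.reshape(480,640,3)
E
python3 - <<'E'
from h import *
import cv2
for n in ["top","scene"]:
    p,d=r.grab_frame(n); c=r.get_calibration(n)
    cv2.imwrite(f"pics/{n}.png",p[...,::-1]); np.savez(f"{n}.npz",p=p,d=d,W=pts(d,c))
    print(n,np.array(c["world_from_camera"]).round(2).tolist(),c["K"],c["k1"])
print(r.sense())
E
```

```text
pics
top [[0.01, -0.99, 0.15, 348.0], [-1.0, -0.01, -0.01, -66.39], [0.01, -0.15, -0.99, 1303.82], [0.0, 0.0, 0.0, 1.0]] [[498.16171375   0.         328.55225599]
 [  0.         498.16171375 233.9954957 ]
 [  0.           0.           1.        ]] -0.029515385304024516
scene [[0.8, 0.46, -0.39, 953.03], [0.61, -0.59, 0.54, -686.53], [0.02, -0.66, -0.75, 942.59], [0.0, 0.0, 0.0, 1.0]] [[557.80525677   0.         333.65205   ]
 [  0.         557.80525677 246.82878725]
 [  0.           0.           1.        ]] -0.023692752532562016
{'clock': 0.1, 'qpos': array([ 1.24960272e+00,  3.53642421e-01,  1.63407802e+00,  5.65907949e-06,
        1.15516582e+00, -2.40447624e-03]), 'qvel': array([-6.42186431e-04, -2.05960578e-03, -1.05542595e-03,  5.70243631e-06,
        2.75839612e-03,  1.11598745e-03]), 'joint_efforts': array([ 1.02273767e-03, -6.06361413e+01, -3.42815995e+01,  1.70434132e-04,
        3.99029275e-03,  1.22863077e-05]), 'eef_pos': array([195.75638619, 593.11798731, 244.58923899]), 'tcp_rot': array([-3.14029907e+00, -8.28472363e-06,  2.82280123e+00]), 'contact_force': array([-0.02610358, -0.01451406, -0.39614517]), 'wrist_torque': array([-0.03688283, -0.00653471,  0.0141983 ]), 'grasp_force': 0.0, 'opening': 1.0001937906283185}
```

View pics/top.png

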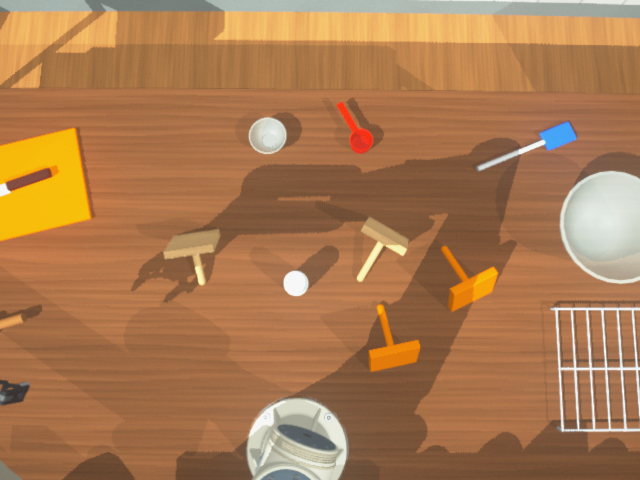

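View pics/scene.png

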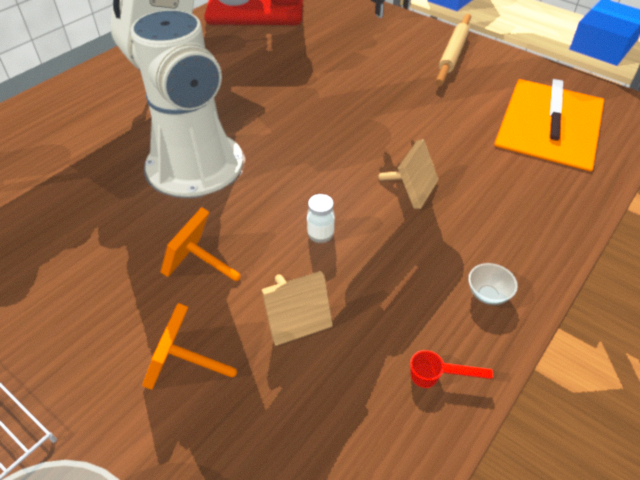

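The top view shows the pale stands at about (192,245), with the post tip at (202,282), and (384,237), with the tip at (361,278). The orange look-alikes are at (395,355) and (472,288), the jar at (296,283), the bowl at (268,135) and the red cup at (360,140). I choose the two pale stands.

```bash
python3 - <<'E'
from h import *
z=np.load("top.npz");W=z["W"];p=z["p"]
print("counter z",np.nanmedian(W[200:240,300:340,2]))
for nm,(u0,u1,v0,v1) in dict(L=(155,230,220,292),R=(350,418,212,288)).items():
    w=W[v0:v1,u0:u1].reshape(-1,3); w=w[w[:,2]>8]
    foot_top=w[w[:,2]>np.nanpercentile(w[:,2],99)-12]
    m=foot_top.mean(0)
    # top edge rect
    rc=cv2.minAreaRect(foot_top[:,:2].astype(np.float32)); box=cv2.boxPoints(rc)
    print(nm,"n",len(w),"zmax",w[:,2].max(),"top mean",m.round(1),"rect",np.round(rc[0],1),np.round(rc[1],1),round(rc[2],1),box.round(0).tolist())
    # low post points: near robot = small x
    s=w[np.argsort(w[:,0])[:25]]; print("  min-x pts mean",s.mean(0).round(1), s[0].round(1))
    for lo in range(10,120,10):
        q=w[(w[:,2]>lo)&(w[:,2]<=lo+10)]
        if len(q): print("  ",lo,len(q),q.mean(0).round(0),q.min(0).round(0),q.max(0).round(0))
for nm,(u0,u1,v0,v1) in dict(jar=(280,312,268,300),bowl=(245,290,115,157),cup=(335,376,98,156)).items():
    w=W[v0:v1,u0:u1].reshape(-1,3); w=w[w[:,2]>10]; print(nm,((w.min(0)+w.max(0))/2).round(0),w.min(0).round(),w.max(0).round())
# crops
im=np.hstack([cv2.resize(p[210:295,150:235],(390,390)),cv2.resize(p[205:290,340:425],(390,390))])
cv2.imwrite("pics/crop.png",im[...,::-1])
E
```

```text
counter z 1.8000035452162138
L n 1319 zmax 120.87013108289534 top mean [484.7 259.5 112.7] rect [485.3 260.6] [ 23.5 119.7] 9.6 [[464.0, 318.0], [484.0, 200.0], [507.0, 204.0], [487.0, 322.0]]
  min-x pts mean [412.1 246.7  16.2] [395.6 186.2   9.1]
   10 74 [490. 257.  16.] [408. 182.  10.] [549. 326.  20.]
   20 111 [478. 260.  25.] [413. 209.  20.] [545. 327.  30.]
   30 118 [493. 260.  35.] [430. 207.  30.] [544. 321.  40.]
   40 115 [502. 258.  45.] [449. 206.  40.] [537. 324.  50.]
   50 93 [512. 262.  54.] [466. 206.  50.] [533. 323.  60.]
   60 70 [517. 259.  65.] [507. 204.  60.] [526. 321.  70.]
   70 72 [512. 259.  75.] [503. 204.  70.] [525. 322.  80.]
   80 70 [507. 259.  85.] [494. 203.  80.] [518. 321.  90.]
   90 73 [502. 254.  95.] [492. 202.  90.] [512. 321. 100.]
   100 172 [486. 262. 106.] [465. 202. 100.] [508. 321. 110.]
   110 325 [485. 259. 114.] [465. 200. 110.] [502. 318. 120.]
R n 1196 zmax 124.96774194939462 top mean [ 514.6 -209.2  116.4] rect [ 515.7 -209.5] [119.3  22.8] 60.2 [[476.0, -256.0], [496.0, -267.0], [555.0, -163.0], [535.0, -152.0]]
  min-x p
[... 290 characters left out ...]
.] [ 465. -278.   40.] [ 579. -179.   50.]
   50 95 [ 521. -212.   55.] [ 485. -276.   50.] [ 574. -175.   60.]
   60 49 [ 534. -221.   64.] [ 503. -274.   60.] [ 569. -172.   70.]
   70 44 [ 537. -223.   76.] [ 508. -273.   71.] [ 565. -173.   80.]
   80 39 [ 532. -224.   85.] [ 504. -272.   80.] [ 563. -170.   90.]
   90 46 [ 532. -215.   95.] [ 502. -268.   90.] [ 559. -166.  100.]
   100 52 [ 524. -214.  105.] [ 491. -266.  100.] [ 555. -156.  110.]
   110 385 [ 514. -209.  116.] [ 478. -264.  110.] [ 554. -153.  120.]
jar [412.   3.  64.] [382. -26.  20.] [442.  32. 109.]
bowl [797.  86.  32.] [748.  38.  10.] [847. 134.  53.]
cup [ 833. -145.   30.] [ 758. -191.   10.] [907. -98.  49.]
```

View pics/crop.png

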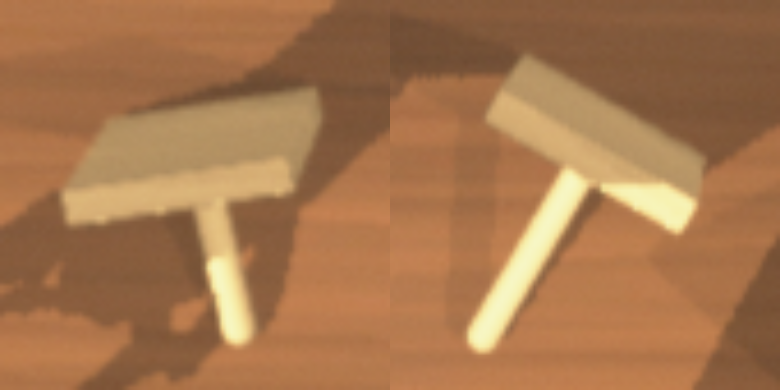

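The close crop shows both chosen stands are pale wood. The left one (short post) is the short_stand, and the right one (long post) is the tall_stand.

I'll push with the fingers about 60 mm apart, straddling the post line so the post can swing up between them. Push headings are +9.6° for the short stand and -29.6° for the tall one.

step_arm:
  plan: "0 0 28 238 -341 0 75;0 0 28 238 -341 0 75;0 0 28 238 -341 0 75;0 0 28 238 -341 0 75;0 0 28 238 -341 0 75;0 0 28 238 -341 0 75;0 0 28 238 -341 0 75;0 0 28 238 -341 0 75"

```text
clock: 0.9
eef_pos: [423.8, 266.1, 245.2]
tcp_rot: [-3.142, -0.0, -2.972]
contact_force: [-0.1, 0.2, 0.0]
opening: 0.705
grasp_force: 0.0
```

step_arm:
  plan: "0 0 0 9 -13 0 75;0 0 0 9 -13 -40 75;0 0 0 9 -13 -80 75;0 0 0 9 -13 -120 75;0 0 0 9 -13 -142 75;0 0 0 9 -13 -142 75;0 0 0 9 -13 -142 75"

```text
clock: 1.6
eef_pos: [432.1, 255.0, 103.5]
tcp_rot: [-3.141, -0.001, -2.972]
contact_force: [0.5, -0.1, 0.4]
opening: 0.704
grasp_force: 0.0
```

```bash
python3 - <<'E'
from h import *
p,d=r.grab_frame("scene"); p2,_=r.grab_frame("top")
s=r.sense(); print(s["eef_pos"],s["contact_force"],s["opening"])
cv2.imwrite("pics/c2.png",np.hstack([cv2.resize(p[100:260,300:480],(400,356)),cv2.resize(p2[195:315,140:275],(400,356))])[...,::-1])
E
```

```text
[433.04248289 255.54992988 104.68460869] [-0.05471749  0.31086445 -0.21236858] 0.7040529262561469
```

View pics/c2.png

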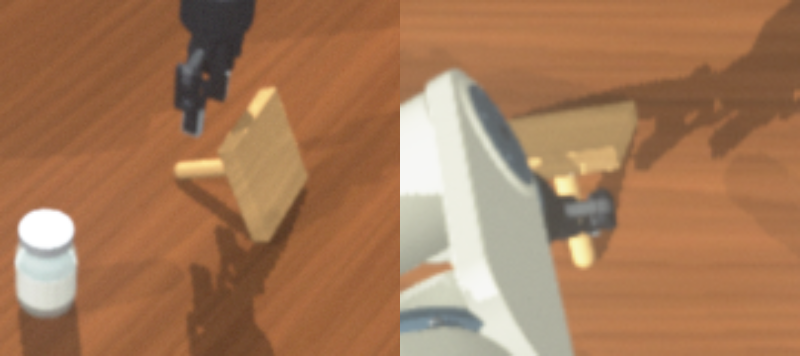

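The fingers sit above the post, behind the upper edge of the short stand's foot at about (255,100) in the left crop, and straddle the post. Now I push.

step_arm:
  plan: "0 0 0 10 1 0 75;0 0 0 20 2.5 0 75;0 0 0 28 4 0 75;0 0 0 36 5 1 75;0 0 0 44 6.5 3 75;0 0 0 52 8 5 75;0 0 0 60 9 6 75;0 0 0 68 10 7 75"

```text
clock: 2.5
eef_pos: [500.9, 265.1, 110.4]
tcp_rot: [3.142, 0.0, -2.972]
contact_force: [0.4, 0.8, 1.0]
opening: 0.707
grasp_force: 0.0
```

step_arm:
  plan: "0 0 0 8 1 1 75;0 0 0 16 2.5 2 75;0 0 0 24 4 2 75;0 0 0 32 5 2 75"

```text
clock: 2.9
eef_pos: [532.8, 270.1, 112.3]
tcp_rot: [3.142, -0.0, -2.972]
contact_force: [-0.0, 0.6, 0.0]
opening: 0.71
grasp_force: 0.1
```

```bash
python3 - <<'E'
from h import *
p,d=r.grab_frame("scene")
s=r.sense(); print(s["eef_pos"],s["contact_force"],s["opening"])
cv2.imwrite("pics/c3.png",cv2.resize(p[90:260,300:500],(600,510))[...,::-1])
E
```

```text
[534.10313395 270.41094934 112.43383531] [ 2.24153799 -0.02693622 -0.08064396] 0.7047368246351241
```

View pics/c3.png

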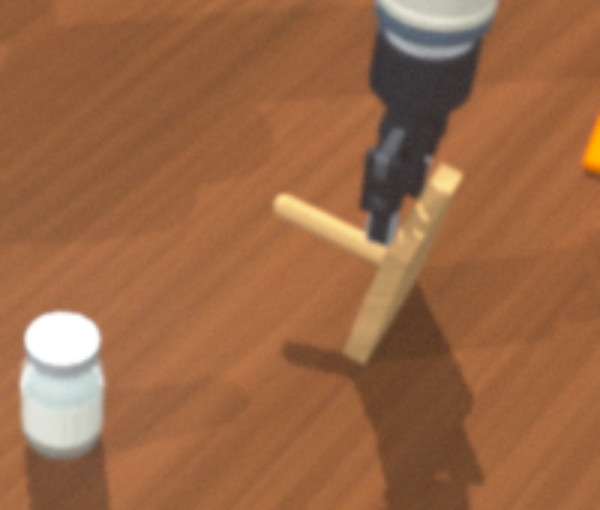

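The foot now leans past vertical, with the post at (330,220) in the crop rising between the fingers. I push a little further, then lift clear.

step_arm:
  plan: "0 0 0 8 1 3 75;0 0 0 15 2.5 6 75;0 0 0 22 3.5 8 75;0 0 0 28 4.5 12 75;0 0 0 30 5 40 75;0 0 0 30 5 90 75;0 0 0 20 3 140 75;0 0 0 10 0 140 75"

```text
clock: 3.75
eef_pos: [545.5, 271.6, 259.7]
tcp_rot: [3.138, 0.011, -2.972]
contact_force: [0.9, 1.1, -0.8]
opening: 0.701
grasp_force: 0.0
```

```bash
python3 - <<'E'
from h import *
p,d=r.grab_frame("scene")
s=r.sense(); print(s["eef_pos"],s["contact_force"],s["opening"])
cv2.imwrite("pics/c4.png",cv2.resize(p[60:360,240:540],(580,580))[...,::-1])
E
```

```text
[542.46719597 270.38803896 256.45167772] [-0.70742301  0.24897262 -0.55928984] 0.7050664921911541
```

View pics/c4.png

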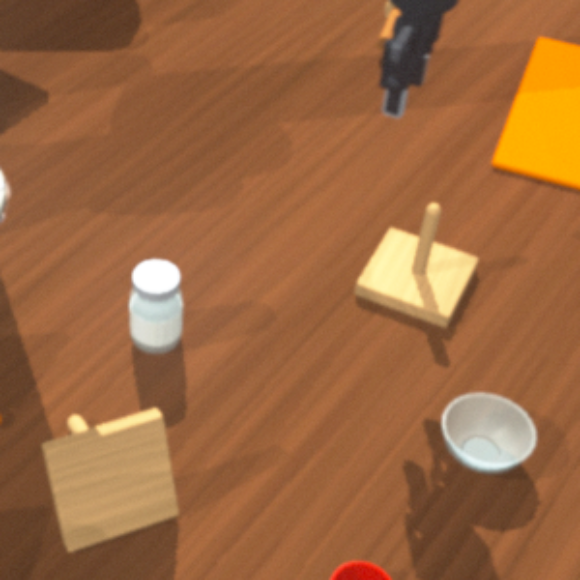

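The short stand is upright at (418,275) in the crop, and the jar and bowl are untouched. Next I move to the tall stand.

step_arm:
  plan: "0 0 -39 -74 -454 0 75;0 0 -39 -74 -454 0 75;0 0 -39 -74 -454 0 75;0 0 -39 -74 -454 0 75;0 0 -39 -74 -454 0 75;0 0 -39 -74 -454 0 75;0 0 -39 -74 -454 0 75;0 0 -39 -74 -454 0 75"

```text
clock: 4.6
eef_pos: [476.7, -126.6, 251.5]
tcp_rot: [-3.141, -0.001, 2.631]
contact_force: [0.6, 0.6, 0.1]
opening: 0.707
grasp_force: 0.0
```

step_arm:
  plan: "0 0 0 -8 -58 0 75;0 0 0 -8 -58 0 75;0 0 0 -8 -58 0 75;0 0 0 -8 -58 0 75"

```text
clock: 5.0
eef_pos: [469.6, -182.0, 251.6]
tcp_rot: [3.141, -0.002, 2.63]
contact_force: [0.5, -0.4, 0.3]
opening: 0.708
grasp_force: 0.0
```

step_arm:
  plan: "0 0 0 0 -2 -40 75;0 0 0 0 -2 -80 75;0 0 0 0 -2 -120 75;0 0 0 0 -2 -142 75;0 0 0 0 -2 -142 75;0 0 0 0 -2 -142 75"

```text
clock: 5.6
eef_pos: [470.2, -183.6, 110.5]
tcp_rot: [3.142, -0.001, 2.633]
contact_force: [1.0, -0.1, 0.5]
opening: 0.708
grasp_force: 0.0
```

```bash
python3 - <<'E'
from h import *
p,d=r.grab_frame("scene"); p2,_=r.grab_frame("top")
s=r.sense(); print(s["eef_pos"],s["contact_force"],s["opening"])
cv2.imwrite("pics/c5.png",np.hstack([cv2.resize(p[210:370,210:390],(400,356)),cv2.resize(p2[195:315,310:445],(400,356))])[...,::-1])
E
```

```text
[ 470.99279847 -184.48806595  111.69763989] [0.38118265 0.21317556 0.54813687] 0.7027706583868073
```

View pics/c5.png

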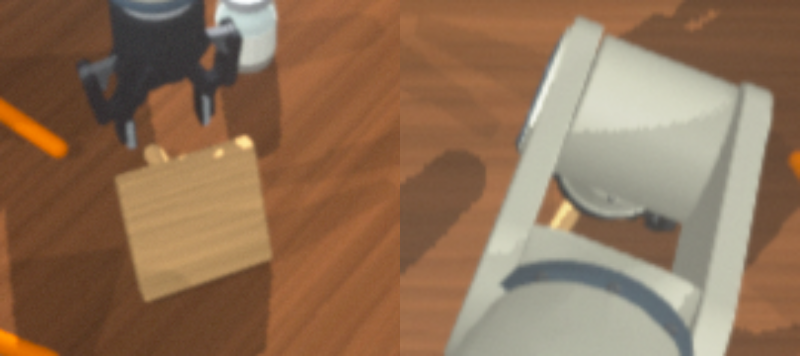

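The fingers (130,140) and (207,115) in the left crop sit behind the tall stand's top edge with the post between them, and the jar is clear. I push the same way.

step_arm:
  plan: "0 0 0 9 -5 -4 75;0 0 0 17.5 -10 -4 75;0 0 0 24.5 -14 -4 75;0 0 0 31.5 -18 -4 75;0 0 0 38.5 -22 -2 75;0 0 0 45 -26 0 75;0 0 0 52 -30 2 75;0 0 0 59 -34 3 75"

```text
clock: 6.5
eef_pos: [529.5, -219.3, 113.6]
tcp_rot: [3.142, 0.0, 2.631]
contact_force: [-0.9, -0.1, -0.8]
opening: 0.707
grasp_force: 0.0
```

step_arm:
  plan: "0 0 0 7 -4 1 75;0 0 0 14 -8 2 75;0 0 0 21 -12 2 75;0 0 0 28 -16 3 75"

```text
clock: 6.9
eef_pos: [557.3, -235.1, 116.2]
tcp_rot: [-3.142, -0.0, 2.631]
contact_force: [-1.2, -0.3, -0.4]
opening: 0.709
grasp_force: 0.0
```

```bash
python3 - <<'E'
from h import *
p,d=r.grab_frame("scene")
s=r.sense(); print(s["eef_pos"],s["contact_force"],s["opening"])
cv2.imwrite("pics/c6.png",cv2.resize(p[190:390,210:410],(500,500))[...,::-1])
E
```

```text
[ 558.60232822 -235.80934534  116.57993822] [ 0.0864479  -0.27118689  0.11994628] 0.7099030199670928
```

View pics/c6.png

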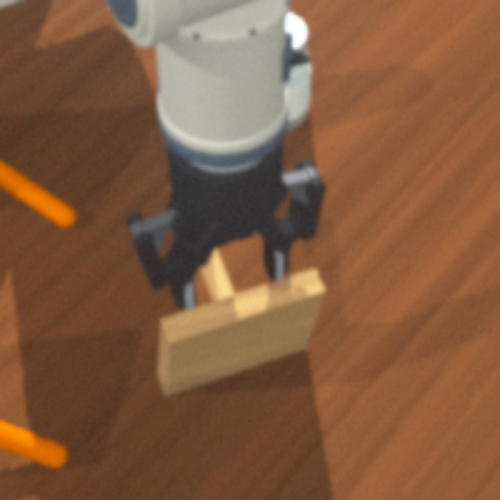

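The foot is leaning away, with the post between the fingers and the push square. I finish the push and lift.

step_arm:
  plan: "0 0 0 7 -4 3 75;0 0 0 13 -7.5 5 75;0 0 0 19 -11 7 75;0 0 0 25 -14 10 75;0 0 0 27 -15.5 40 75;0 0 0 27 -15.5 90 75;0 0 0 18 -10 140 75;0 0 0 8 -5 160 75"

```text
clock: 7.75
eef_pos: [566.7, -240.6, 281.5]
tcp_rot: [3.141, 0.006, 2.631]
contact_force: [0.1, 0.5, 0.3]
opening: 0.706
grasp_force: 0.0
```

```bash
python3 - <<'E'
from h import *
p,d=r.grab_frame("scene")
s=r.sense(); print(s["eef_pos"],s["contact_force"],s["opening"])
cv2.imwrite("pics/c7.png",p[...,::-1])
E
```

```text
[ 565.78405874 -240.09552288  283.4458258 ] [0.46285057 1.21783689 1.45563026] 0.7052375155064109
```

View pics/c7.png

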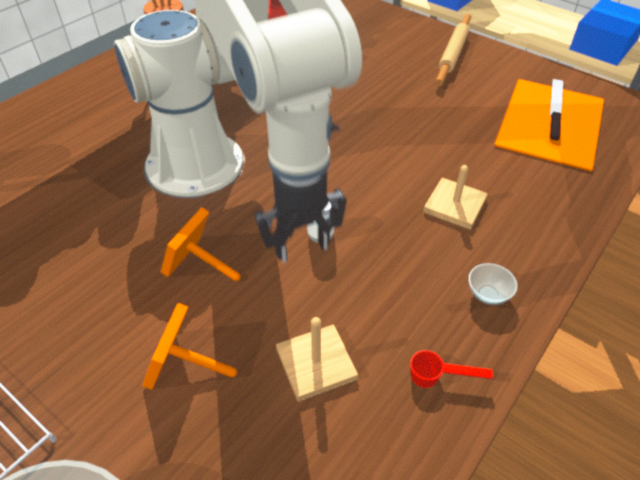

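Both stands are upright, the short one at (457,203) and the tall one at (316,362). The jar, bowl, cup and orange look-alikes are where they were, and the arm is clear. I let it settle briefly and sign off.

step_arm:
  plan: "0 0 0 0 0 10 75;0 0 0 0 0 10 75;0 0 0 0 0 10 75;0 0 0 0 0 10 75"

```text
clock: 8.2
eef_pos: [564.4, -239.8, 284.8]
tcp_rot: [-3.141, -0.002, 2.631]
contact_force: [0.4, 0.6, 0.5]
opening: 0.706
grasp_force: 0.0
```

```bash
python3 -c "
from rig import r
print(r.sign_off())"
```

```text
the job is handed in; nothing more can be done
None
```

Both doughnut stands were pushed back upright and left standing on the counter, with the jar, glass bowl, measuring cup and orange look-alikes untouched in the last picture; the job was handed in at 8.2 s.

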